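# Line up the reagent bottles by size at the label scanner

### The job

Line up the four amber reagent bottles in order of size on the row of round black pads: the smallest on the pad next to the grey label scanner, then each larger one on the next pad, the largest at the far end by the white cup. Stand each upright in the middle of its pad, never tip a bottle over, and leave the small white slide box with the grey lid where it is.

Things in the scene. Friction and masses are not known exactly. Their poses are not given: they have to be found in the camera images.
- bottle_1: loose reagent bottle, the smallest of four: upright straight-sided round bottle of amber glass with a paper label and a blue screw cap of the same diameter; diameter 26 mm, total height 55 mm. Origin: centre of its underside; z along its axis, up. Stands on the bench at the start.
- bottle_2: loose reagent bottle, the second smallest of four: upright straight-sided round bottle of amber glass with a paper label and a blue screw cap of the same diameter; diameter 33 mm, total height 73 mm. Origin: centre of its underside; z along its axis, up. Stands on the bench at the start.
- bottle_3: loose reagent bottle, the second largest of four: upright straight-sided round bottle of amber glass with a paper label and a blue screw cap of the same diameter; diameter 40 mm, total height 91 mm. Origin: centre of its underside; z along its axis, up. Stands on the bench at the start.
- bottle_4: loose reagent bottle, the largest of four: upright straight-sided round bottle of amber glass with a paper label and a blue screw cap of the same diameter; diameter 47 mm, total height 110 mm. Origin: centre of its underside; z along its axis, up. Stands on the bench at the start.
- pad_a: one of four identical fixed black round rubber pads, 60 mm across, 2 mm thick, with a white centre dot, in one straight row 90 mm apart on a fixed white strip (90 mm wide, 530 mm long, 12 mm thick) on the bench. Letters say nothing about the order along the row. Origin: centre of its underside, on the strip's top (12 mm above the bench), so a bottle stands 2 mm above the origin, 14 mm above the bench.
- pad_b: one of four identical fixed black round rubber pads, 60 mm across, 2 mm thick, with a white centre dot, in one straight row 90 mm apart on a fixed white strip (90 mm wide, 530 mm long, 12 mm thick) on the bench. Letters say nothing about the order along the row. Origin: centre of its underside, on the strip's top (12 mm above the bench), so a bottle stands 2 mm above the origin, 14 mm above the bench.
- pad_c: one of four identical fixed black round rubber pads, 60 mm across, 2 mm thick, with a white centre dot, in one straight row 90 mm apart on a fixed white strip (90 mm wide, 530 mm long, 12 mm thick) on the bench. Letters say nothing about the order along the row. Origin: centre of its underside, on the strip's top (12 mm above the bench), so a bottle stands 2 mm above the origin, 14 mm above the bench.
- pad_d: one of four identical fixed black round rubber pads, 60 mm across, 2 mm thick, with a white centre dot, in one straight row 90 mm apart on a fixed white strip (90 mm wide, 530 mm long, 12 mm thick) on the bench. Letters say nothing about the order along the row. Origin: centre of its underside, on the strip's top (12 mm above the bench), so a bottle stands 2 mm above the origin, 14 mm above the bench.
- scanner: the label scanner: a fixed grey round column, 52 mm diameter, 70 mm high, with a black band around it and a black disc on its top, on the strip at one end of the row of pads, in line with them, its axis 90 mm from the centre of the nearest pad. (A fixed open white plastic cup, 52 mm across and 40 mm high, stands likewise at the other end; either may be at either end.) Origin: centre of its underside, on the strip's top.
- slide_box: the slide box, a bystander, loose: white box with grey lid, 87 x 52 x 34 mm. Origin: centre of its underside. To be left alone.

How it is judged (in metres and radians):
At the end, for the whole second after the job is handed in: All four bottles stand upright (within 0.1 rad) and at rest, released, each centred on its own pad within 14 mm, in order of size from the scanner: smallest on the nearest pad, largest on the farthest ((horizontal distance between bottle_1 and pad_a below 0.014 m or horizontal distance between bottle_1 and pad_b below 0.014 m or horizontal distance between bottle_1 and pad_c below 0.014 m or horizontal distance between bottle_1 and pad_d below 0.014 m) and horizontal distance between bottle_1 and scanner between 0.06 and 0.12 m and angle between each of bottle_1, bottle_2, bottle_3, bottle_4's own z axis and vertical below 0.1 rad and height (world z) of bottle_1 between 0.008 and 0.02 m and linear speed of each of bottle_1, bottle_2, bottle_3, bottle_4 below 0.02 m/s and angular speed of each of bottle_1, bottle_2, bottle_3, bottle_4 below 0.2 rad/s and contact force between each of bottle_1, bottle_2, bottle_3, bottle_4 and the fingers below 0.05 N and (horizontal distance between bottle_2 and pad_a below 0.014 m or horizontal distance between bottle_2 and pad_b below 0.014 m or horizontal distance between bottle_2 and pad_c below 0.014 m or horizontal distance between bottle_2 and pad_d below 0.014 m) and horizontal distance between bottle_2 and scanner between 0.15 and 0.21 m and height (world z) of bottle_2 between 0.008 and 0.02 m and (horizontal distance between bottle_3 and pad_a below 0.014 m or horizontal distance between bottle_3 and pad_b below 0.014 m or horizontal distance between bottle_3 and pad_c below 0.014 m or horizontal distance between bottle_3 and pad_d below 0.014 m) and horizontal distance between bottle_3 and scanner between 0.24 and 0.3 m and height (world z) of bottle_3 between 0.008 and 0.02 m and (horizontal distance between bottle_4 and pad_a below 0.014 m or horizontal distance between bottle_4 and pad_b below 0.014 m or horizontal distance between bottle_4 and pad_c below 0.014 m or horizontal distance between bottle_4 and pad_d below 0.014 m) and horizontal distance between bottle_4 and scanner between 0.33 and 0.39 m and height (world z) of bottle_4 between 0.008 and 0.02 m); the robot touches nothing.
It fails at once if a bottle is tipped over (angle between any of bottle_1, bottle_2, bottle_3, bottle_4's own z axis and vertical above 0.7 rad).
It fails at once if the slide box is pushed more than 25 mm from its place (distance of slide_box from where it was at the start of the episode above 0.025 m).
It also fails if it takes over 96 s, if anything falls off the work surface, if the arm or the gripper's body presses on something with over 40 N, if the wrist force passes 120 N, or if a joint passes its speed limit or range.

### The arm

A 6-joint arm with a two-finger parallel gripper is mounted at the origin on the work surface. World frame = base frame: x ahead of the robot, y to its left, z up, the work surface at z = 0. Lengths are in mm, angles in degrees, forces in N, time in s.
With the tool pointing down it reaches from about 300 to 850 mm from the base axis. Payload 4.2 kg.
Tool frame: the origin (TCP) lies on the centre line of the jaws, within the pads' length; the fingertips stand 14 mm ahead of it and the grasp point (between the pads) lies 5 mm behind it (env.finger_overhang is the z of the fingertips in the tool frame, in mm); z points along the fingers, y is the line along which they close (so a half turn about z gives the same grasp; the last joint's range is limited). The gripper opens to 91 mm and grips with 3 to 60 N. Pads are 32 mm wide; open, the fingers measure 118 mm over their backs; the gripper's body (76 mm by 178 mm) begins 60 mm behind the grasp point.
Start: joints at [74.714, 18.312, 89.639, -0, 72.044, -1.146], TCP at [140.475, 557.592, 227.976] pointing down, gripper open.
Joint ranges: [-177.97, 177.97], [-48.28, 115.42], [12.27, 149.76], [-77.06, 257.06], [2.81, 150.46], [-146.56, 146.56]. Speed limits (degrees/s): [147.25, 147.25, 180, 180, 180, 180].

### API

Orientations are given as [roll, pitch, yaw] about the fixed x, y, z axes, in that order (R = Rz(yaw) Ry(pitch) Rx(roll)).
In Python, from workcell import sensors, viewer, env gives the robot as it stands. The module is installed in compiled form; this text tells all that it offers.
- The arm moves only by the tool step_arm, never from a script. Its argument "plan" is one flat list of numbers, 6 for each row, row after row: the shift along the tool's x, y, z in cm, then the turn, a rotation vector about the tool's x, y, z in rad. In form: [x, y, z, wx, wy, wz, x, y, z, wx, wy, wz, ...]. A call has 1 to 5 rows; each row shifts and turns the commanded pose from where the row before left it, along the tool's axes as they then stand; what a row does not reach is not made up. A row lasts 1/12 s, in which the tool goes at most 41.7 mm and 7.16 degrees, less where a joint would pass 70% of its speed; a pose out of reach is approached as far as the arm can. A call is refused whole if a number of a shift passes 4.17 or a number of a turn 0.125, either way. A call with a gripper value outside its range is refused whole. "hand" is the finger opening in cm, from 0 to 9.12, set as the call begins (left out, the last holds). The fingers move at their own pace and stop on an object; "newtons" is the grip in N (left out, the last holds). Time passes only in rows, so rows that do not move let the fingers close. It gives the time, the measured TCP pose, the force, the opening and the grip force at its end, in the units of the state.
- sensors.state(): the state, without advancing time (a new reading comes with each control period).
- viewer.grab_frame(name): name is "side" or "top"; returns a dict with "img" (384x512x3 uint8, red, green, blue), "fx", "fy", "cx", "cy" (pixels), "position" and "attitude" of the camera in the world. Camera axes: x right, y down, z forward; pixel columns grow to the right and rows downward; lengths in mm; the calibration is good to about 2 mm. A picture is of the moment at which its call begins. There is no depth.
- env.job_done(): hands the job in; it is judged then, once.
Trained networks look in a picture, given as the dict that the camera call returned (one of the last four; its "shot" number tells which), for a name from the list of things; names that differ only in an ending like _2 or _b are one class to them, and where a whole thing is asked for, a point or a joint stands for the part that bears it (a point fixed in the world has none). Each returns a list of dicts, best first, with "score" (0 to 1); they miss things now and then, are a little off and sometimes report something else, mostly with a low value. They report only what shows in the picture. A call takes as long as a camera call.
- viewer.boxes_of(name, picture): "location" ([column, row] in pixels, amid what is visible of it).
- viewer.pinpoint(name, picture): "location" ([column, row] in pixels: a listed point, or the origin of a listed thing).
The state is a dict: "time_s": time; "qpos": joint angles; "qvel": joint speeds; "effort": joint torques, N m; "ee_pos": TCP position; "ee_rot": TCP orientation; "force": force on the tool from outside, world axes, zero at the start; "torque": the same for the moment, N m; "gripper_width": finger opening in mm; "gripper_force": force on a finger pad.
Only numpy, scipy, OpenCV 4.12 (cv2) and the standard library are available. Lean on these libraries where they do the work, as an engineer would, in place of code of your own. Each camera call takes 0.05 s, during which the arm holds its last target. There are 200 camera calls.

## Working session

There is one attempt and no reset: what is moved stays moved. The work goes in short steps, Python scripts to look and compute and a tool call to move; the robot and the scene stay as the last step left them, time stands still between calls to the robot, and variables do not carry over. Pictures are saved under pics/ and viewed, at most 14 in all, crops included, and the job is handed in when it is done.

Besides the shell and the picture viewer there is one more tool, called after "Emit:" by a JSON object that holds its "api" and its "payload". step_arm: Moves the arm, as the interface text tells. Its arguments: {"type":"object","properties":{"plan":{"type":"array","items":{"type":"number"}},"hand":{"type":"number"},"newtons":{"type":"number"}},"required":["plan"]}

```bash
mkdir -p pics; cat > h.py <<'E'
import numpy as np, cv2
from scipy.spatial.transform import Rotation as R
from workcell import sensors, viewer, env
def cam(f):
    a=np.array(f["attitude"],float)
    M=a if a.shape==(3,3) else (R.from_euler('xyz',a,degrees=True).as_matrix() if a.size==3 else None)
    return M
def ray(f,uv,z):
    M=cam(f); d=M@np.array([(uv[0]-f["cx"])/f["fx"],(uv[1]-f["cy"])/f["fy"],1]); p=np.array(f["position"],float)
    return p+d*(z-p[2])/d[2]
E
python3 - <<'E'
from h import *
print(sensors.state())
for n in("top","side"):
    f=viewer.grab_frame(n); cv2.imwrite(f"pics/{n}0.png",f["img"][...,::-1])
    print(n,f["position"],f["attitude"],f["fx"],f["fy"],f["cx"],f["cy"])
    for o,z in(("bottle_1",0),("pad_a",12),("scanner",12),("slide_box",0)):
        for d in viewer.pinpoint(o,f): print(o,np.round(d["location"],1),round(d["score"],2),np.round(ray(f,d["location"],z),1)[:2])
E
```

```text
{'time_s': 0.0, 'qpos': array([ 7.47141554e+01,  1.83516178e+01,  8.97058523e+01, -1.24328615e-03,
        7.20446169e+01, -1.14735422e+00]), 'qvel': array([ 0.03456695,  0.03832415,  0.10568912, -0.08412085,  0.07587742,
       -0.05971216]), 'effort': array([-4.37908493e-04, -4.12469566e+01, -2.31966162e+01,  7.27218948e-02,
        4.58573992e-02, -1.55551329e-04]), 'ee_pos': array([140.34598336, 557.1127114 , 227.12425361]), 'ee_rot': array([-1.79897910e+02, -8.62354273e-04,  1.65861893e+02]), 'force': array([-0.47563672, -0.58872795, -0.35973738]), 'torque': array([-0.00919491,  0.02121815, -0.01798405]), 'gripper_force': 0.0, 'gripper_width': 91.14461997288234}
top [510.98353614  88.74197197 924.69720716] [-176.26072394    1.42887393  -90.19474883] 354.19726796120705 354.19726796120705 257.82518399277853 188.51922081143445
bottle_1 [268.2 235. ] 0.74 [450.6  85.1]
bottle_1 [325.8 230.7] 0.61 [461.4 -63.8]
bottle_1 [385.1 233.3] 0.58 [ 454.4 -215.5]
bottle_1 [228.  234.4] 0.49 [452.3 189.6]
pad_a [276.  162.5] 0.97 [638.1  63.9]
pad_a [345.2 157. ] 0.86 [ 651.2 -114.7]
pad_a [308.5 161.8] 0.69 [639.3 -20. ]
pad_a [239.9 162.8] 0.59 [637.9 157.7]
pad_a [135.4 220. ] 0.22 [490.6 428.8]
scanner [208.4 160.6] 0.56 [644.3 239.9]
slide_box [135.5 220.8] 0.58 [488.2 433. ]
side [ 220.23772475 -477.78405602  868.31422442] [-1.41810238e+02 -9.68454531e-02 -3.01849647e+01] 475.71350282139207 475.71350282139207 255.25726395509506 195.653054607189
bottle_1 [260. 277.] 0.87 [466.8 -76.1]
bottle_1 [295.5 337.3] 0.65 [ 459.9 -219.3]
bottle_1 [218.2 224.9] 0.65 [452.5  81.8]
bottle_1 [203.7 186.4] 0.59 [473.7 196.9]
pad_a [274.  170.5] 0.84 [637.4 147.4]
pad_a [344.7 254.3] 0.83 [ 643.4 -124.7]
pad_a [297.8 195.7] 0.79 [644.4  54.8]
pad_a [319.2 224.8] 0.72 [640.3 -36.4]
pad_a [260.9 280.8] 0.68 [460.6 -89.9]
scanner [254.9 144.8] 0.8 [640.7 244.1]
slide_box [170.3 126.2] 0.96 [488.7 424. ]
```

View pics/top0.png

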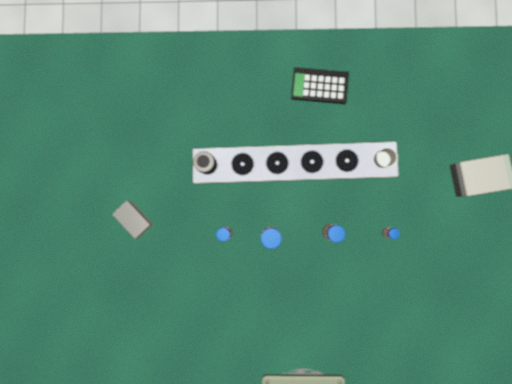

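View pics/side0.png

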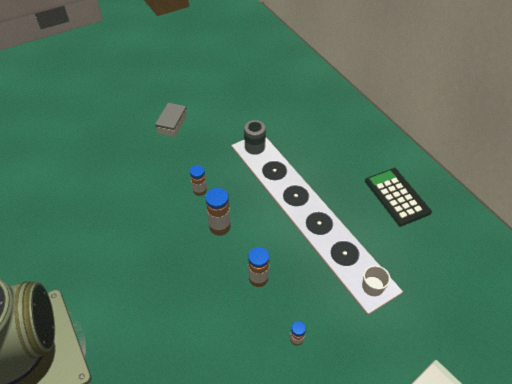

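Top view: bottles from left at (223,234) = b2, (271,238) = b4, (336,233) = b3, (393,233) = b1. The scanner is at (204,161), the pad dots at columns 242/277/312/347 and the cup at (386,158). The side view agrees.

```bash
python3 - <<'E'
from h import *
H=[(2,73),(4,110),(3,91),(1,55)]
for n in("top","side"):
    f=viewer.grab_frame(n); im=f["img"]; g=im.astype(int)
    big=cv2.resize(im,None,fx=4,fy=4,interpolation=cv2.INTER_CUBIC)
    hsv=cv2.cvtColor(big,cv2.COLOR_RGB2HSV)
    m=cv2.inRange(hsv,(100,140,120),(125,255,255))
    cs=[c for c in cv2.findContours(m,cv2.RETR_EXTERNAL,cv2.CHAIN_APPROX_NONE)[0] if cv2.contourArea(c)>300]
    cs=sorted(cs,key=lambda c:c[:,0,0].mean() if n=="top" else c[:,0,1].mean())
    for c,(i,h) in zip(cs,H):
        x,y,w,hh=cv2.boundingRect(c); uv=((x+w/2)/4-.375,(y+hh/2)/4-.375)
        print(n,"b",i,np.round(uv,1),w/4,hh/4,"z=h:",np.round(ray(f,uv,h-(4 if n=="top" else 8)),1)[:2])
    for d in viewer.pinpoint("pad_a",f):
        u,v=np.round(d["location"]).astype(int); p=ray(f,(u,v),12)
        if p[0]<600: continue
        w=im[v-5:v+6,u-5:u+6].mean(2); 
        # bright dot: weighted, relative to dark pad
        w=np.clip(w-60,0,None); yy,xx=np.mgrid[v-5:v+6,u-5:u+6]
        print(n,"pad",(u,v),np.round(ray(f,((w*xx).sum()/w.sum(),(w*yy).sum()/w.sum()),14),1)[:2])
E
```

```text
top b 2 [222.2 234.2] 13.75 14.25 z=h: [457.1 195.9]
top b 4 [270.8 238.8] 21.25 20.25 z=h: [449.   79.7]
top b 3 [336.4 233.5] 17.5 17.75 z=h: [459.5 -73.9]
top b 1 [394.  233.2] 11.25 11.25 z=h: [ 457.6 -220.2]
top pad (np.int64(241), np.int64(161)) [635.8 152.1]
top pad (np.int64(347), np.int64(160)) [ 642.7 -117.8]
top pad (np.int64(309), np.int64(162)) [640.5 -28. ]
top pad (np.int64(276), np.int64(162)) [637.9  61.8]
side b 2 [196.6 170.4] 15.0 11.5 z=h: [461.7 196. ]
side b 4 [216.6 196.8] 23.0 18.75 z=h: [454.7  79.8]
side b 3 [258.5 255.9] 21.25 18.5 z=h: [463.8 -74.1]
side b 1 [298.4 327.6] 14.5 14.0 z=h: [ 461.3 -220.8]
side pad (np.int64(274), np.int64(170)) [638.1 147.8]
side pad (np.int64(296), np.int64(195)) [640.1  57.9]
side pad (np.int64(345), np.int64(257)) [ 644.  -122.9]
side pad (np.int64(321), np.int64(224)) [642.4 -32. ]
```

Emit:
{"api": "step_arm", "payload": {"plan": [0, 0, 0, 0, 0, 0.12, 0, 0, 0, 0, 0, 0.12, 0, 0, 0, 0, 0, 0.12, 0, 0, 0, 0, 0, 0.12, 0, 0, 0, 0, 0, 0.12], "hand": 9.1, "newtons": 15}}

```text
time_s: 1.12
ee_pos: [140.5, 557.6, 228.0]
ee_rot: [180.0, -0.0, 131.1]
force: [-1.0, 0.0, -0.3]
gripper_width: 91.1
gripper_force: 0.0
```

Emit:
{"api": "step_arm", "payload": {"plan": [0, 0, 0, 0, 0, 0.12, 0, 0, 0, 0, 0, 0.12, 0, 0, 0, 0, 0, 0.12, 0, 0, 0, 0, 0, 0.12, 0, 0, 0, 0, 0, 0.12]}}

```text
time_s: 1.53
ee_pos: [140.5, 557.6, 228.0]
ee_rot: [-180.0, -0.0, 96.8]
force: [0.1, 0.2, 0.4]
gripper_width: 91.3
gripper_force: 0.0
```

Emit:
{"api": "step_arm", "payload": {"plan": [0, 0, 0, 0, 0, 0.124, 0, 0, 0, 0, 0, 0]}}

```text
time_s: 1.7
ee_pos: [140.5, 557.6, 228.0]
ee_rot: [180.0, -0.0, 89.9]
force: [-0.0, -0.3, -0.2]
gripper_width: 90.7
gripper_force: 0.0
```

Emit:
{"api": "step_arm", "payload": {"plan": [-3.2, 2.1, 0, 0, 0, 0, -3.2, 2.1, 0, 0, 0, 0, -3.2, 2.1, 0, 0, 0, 0, -3.2, 2.1, 0, 0, 0, 0, -3.2, 2.1, 0, 0, 0, 0]}}

```text
time_s: 2.12
ee_pos: [246.0, 396.1, 228.0]
ee_rot: [180.0, -0.0, 90.3]
force: [1.3, -0.5, 0.2]
gripper_width: 91.2
gripper_force: 0.0
```

Emit:
{"api": "step_arm", "payload": {"plan": [-3.2, 2.1, 0, 0, 0, 0, -3.2, 2.1, 0, 0, 0, 0, -3.2, 2.1, 0, 0, 0, 0, -3.2, 2.1, 0, 0, 0, 0, -3.2, 2.1, 0, 0, 0, 0]}}

```text
time_s: 2.53
ee_pos: [351.1, 235.9, 228.3]
ee_rot: [180.0, -0.0, 90.2]
force: [0.3, -0.0, -0.1]
gripper_width: 91.1
gripper_force: 0.0
```

Emit:
{"api": "step_arm", "payload": {"plan": [-3.2, 2.1, 0, 0, 0, 0, -3.2, 2.1, 0, 0, 0, 0, -3.2, 2.1, 0, 0, 0, 0, -3.2, 2.1, 0, 0, 0, 0, -3, 1.8, 0, 0, 0, 0]}}

```text
time_s: 2.95
ee_pos: [453.6, 77.6, 228.2]
ee_rot: [179.9, -0.0, 90.2]
force: [0.4, 0.3, 0.3]
gripper_width: 91.1
gripper_force: 0.0
```

Emit:
{"api": "step_arm", "payload": {"plan": [0, 0, 0, 0, 0, 0, 0, 0, 0, 0, 0, 0]}}

```text
time_s: 3.12
ee_pos: [453.0, 78.3, 227.8]
ee_rot: [-180.0, -0.0, 89.9]
force: [-0.3, 0.9, -0.7]
gripper_width: 91.0
gripper_force: 0.0
```

Emit:
{"api": "step_arm", "payload": {"plan": [0.2, 0, 3.5, 0, 0, 0, 0, 0, 3.5, 0, 0, 0, 0, 0, 3.5, 0, 0, 0, 0, 0, 3.3, 0, 0, 0, 0, 0, 2.2, 0, 0, 0]}}

```text
time_s: 3.53
ee_pos: [450.0, 82.8, 65.5]
ee_rot: [-179.8, 0.0, 90.2]
force: [0.6, -0.4, -0.2]
gripper_width: 91.1
gripper_force: 0.0
```

```bash
python3 - <<'E'
from h import *
f=viewer.grab_frame("side"); cv2.imwrite("pics/s1.png",cv2.resize(f["img"][100:330,120:400,::-1],None,fx=2.5,fy=2.5))
print(sensors.state()["ee_pos"])
E
```

```text
[447.82854497  82.36057544  62.7557938 ]
```

View pics/s1.png

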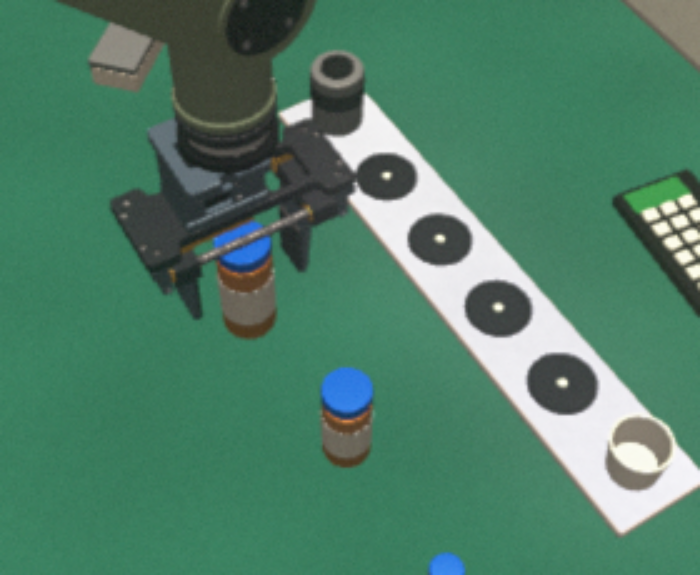

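The fingers straddle b4, with the cap at (243,245) in the crop between the jaws. Settle, then close.

Emit:
{"api": "step_arm", "payload": {"plan": [0, 0, 0, 0, 0, 0, 0, 0, 0, 0, 0, 0]}}

```text
time_s: 3.75
ee_pos: [452.8, 82.6, 68.8]
ee_rot: [179.9, -0.0, 90.1]
force: [0.7, 0.2, 0.4]
gripper_width: 91.1
gripper_force: 0.0
```

Emit:
{"api": "step_arm", "payload": {"plan": [-0.2, 0, 0, 0, 0, 0, 0, 0, 0, 0, 0, 0, 0, 0, 0, 0, 0, 0, 0, 0, 0, 0, 0, 0, 0, 0, 0, 0, 0, 0], "hand": 3.5, "newtons": 25}}

```text
time_s: 4.17
ee_pos: [452.8, 79.6, 68.6]
ee_rot: [179.9, -0.0, 90.0]
force: [-0.0, 0.6, -0.1]
gripper_width: 60.4
gripper_force: 0.0
```

Emit:
{"api": "step_arm", "payload": {"plan": [0, 0, 0, 0, 0, 0, 0, 0, 0, 0, 0, 0, 0, 0, 0, 0, 0, 0]}}

```text
time_s: 4.42
ee_pos: [452.3, 79.6, 68.0]
ee_rot: [-180.0, -0.0, 90.0]
force: [-0.5, -0.1, 2.9]
gripper_width: 46.8
gripper_force: 25.0
```

Emit:
{"api": "step_arm", "payload": {"plan": [0, 0, -1, 0, 0, 0, 0, 0, -1.8, 0, 0, 0, -1, 1, -1.7, 0, 0, 0, -2.3, 2.2, 0, 0, 0, 0, -2.3, 2.2, 0, 0, 0, 0]}}

```text
time_s: 4.83
ee_pos: [507.1, 23.5, 113.7]
ee_rot: [179.9, -0.0, 90.1]
force: [0.1, -0.3, -2.8]
gripper_width: 46.7
gripper_force: 25.0
```

Emit:
{"api": "step_arm", "payload": {"plan": [-2.3, 2.2, 0, 0, 0, 0, -2.3, 2.2, 0, 0, 0, 0, -2.3, 2.2, 0, 0, 0, 0, -2.3, 2.2, 0, 0, 0, 0, -2.2, 2.1, 0, 0, 0, 0]}}

```text
time_s: 5.25
ee_pos: [616.0, -91.8, 112.0]
ee_rot: [-179.9, -0.0, 90.0]
force: [1.0, 1.1, -2.5]
gripper_width: 46.8
gripper_force: 25.0
```

Emit:
{"api": "step_arm", "payload": {"plan": [-2, 2, 0, 0, 0, 0, -1, 1, 0, 0, 0, 0, 0, 0, 0, 0, 0, 0, 0, 0, 0, 0, 0, 0]}}

```text
time_s: 5.58
ee_pos: [644.8, -120.6, 111.6]
ee_rot: [-179.8, -0.1, 89.9]
force: [-0.4, 0.8, -2.4]
gripper_width: 46.9
gripper_force: 25.0
```

Emit:
{"api": "step_arm", "payload": {"plan": [0, 0, 1.5, 0, 0, 0, 0, 0, 0.9, 0, 0, 0, 0, 0, 0.3, 0, 0, 0, 0, 0, 0.15, 0, 0, 0, 0, 0, 0, 0, 0, 0]}}

```text
time_s: 6.0
ee_pos: [645.0, -119.8, 84.1]
ee_rot: [-179.9, -0.0, 90.0]
force: [0.2, -0.1, -3.4]
gripper_width: 46.8
gripper_force: 25.0
```

```bash
python3 - <<'E'
from h import *
f=viewer.grab_frame("side"); cv2.imwrite("pics/s2.png",cv2.resize(f["img"][130:330,220:420,::-1],None,fx=2.8,fy=2.8))
s=sensors.state();print(s["ee_pos"],s["force"])
E
```

```text
[ 645.40526674 -120.00402804   84.67611035] [ 0.26254375 -0.70308013 -2.90541501]
```

View pics/s2.png

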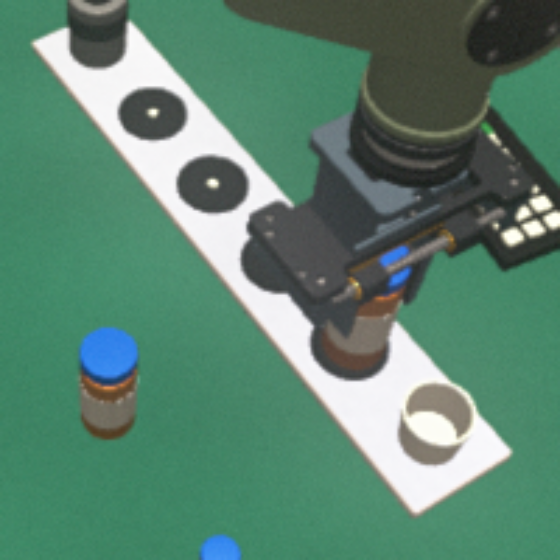

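b4 hangs just above the middle of the far pad (350,350 in the crop), next to the cup. Lower to contact.

Emit:
{"api": "step_arm", "payload": {"plan": [0, 0, 0.15, 0, 0, 0, 0, 0, 0.1, 0, 0, 0, 0, 0, 0, 0, 0, 0]}}

```text
time_s: 6.3
ee_pos: [645.5, -120.4, 82.1]
ee_rot: [180.0, -0.0, 90.0]
force: [-0.0, 0.3, -2.9]
gripper_width: 46.7
gripper_force: 25.0
```

Emit:
{"api": "step_arm", "payload": {"plan": [-0.05, -0.1, 0.1, 0, 0, 0, 0, 0, 0, 0, 0, 0]}}

```text
time_s: 6.47
ee_pos: [645.3, -120.6, 82.0]
ee_rot: [179.8, -0.0, 90.0]
force: [1.2, 2.8, 3.0]
gripper_width: 46.6
gripper_force: 25.0
```

Contact. Release, wait, rise.

Emit:
{"api": "step_arm", "payload": {"plan": [0, 0, 0, 0, 0, 0, 0, 0, 0, 0, 0, 0, 0, 0, 0, 0, 0, 0, 0, 0, 0, 0, 0, 0, 0, 0, 0, 0, 0, 0], "hand": 8}}

```text
time_s: 6.88
ee_pos: [644.4, -121.0, 80.8]
ee_rot: [-180.0, -0.0, 90.0]
force: [-0.2, 0.1, -0.3]
gripper_width: 77.1
gripper_force: 0.0
```

Emit:
{"api": "step_arm", "payload": {"plan": [0, 0, -1.5, 0, 0, 0, 0, 0, -3, 0, 0, 0, 0, 0, -3, 0, 0, 0, 0, 0, -1.5, 0, 0, 0, 0, 0, 0, 0, 0, 0]}}

```text
time_s: 7.3
ee_pos: [646.7, -121.4, 175.5]
ee_rot: [179.5, 0.1, 90.0]
force: [0.6, 0.3, 0.8]
gripper_width: 79.8
gripper_force: 0.0
```

Emit:
{"api": "step_arm", "payload": {"plan": [1, -3.7, 0, 0, 0, 0, 1, -3.7, 0, 0, 0, 0, 1, -3.7, 0, 0, 0, 0, 1, -3.7, 0, 0, 0, 0, 0.7, -3.5, 0, 0, 0, 0], "hand": 9.1}}

```text
time_s: 7.72
ee_pos: [458.4, -73.1, 169.4]
ee_rot: [-179.8, -0.0, 90.0]
force: [-0.3, 0.4, 0.5]
gripper_width: 90.6
gripper_force: 0.0
```

Emit:
{"api": "step_arm", "payload": {"plan": [0, 0, 0, 0, 0, 0, 0, 0, 0, 0, 0, 0]}}

```text
time_s: 7.88
ee_pos: [459.4, -73.5, 170.2]
ee_rot: [-179.9, -0.0, 90.0]
force: [0.9, -0.2, 0.4]
gripper_width: 91.3
gripper_force: 0.0
```

Emit:
{"api": "step_arm", "payload": {"plan": [0, 0.2, 3, 0, 0, 0, 0, 0, 3.5, 0, 0, 0, 0, 0, 3, 0, 0, 0, 0, 0, 1.5, 0, 0, 0, 0, 0, 0, 0, 0, 0]}}

```text
time_s: 8.3
ee_pos: [462.2, -73.7, 57.2]
ee_rot: [-179.6, -0.1, 90.0]
force: [-0.6, -0.7, 0.0]
gripper_width: 91.2
gripper_force: 0.0
```

Emit:
{"api": "step_arm", "payload": {"plan": [0, 0, 0, 0, 0, 0, 0, 0, 0, 0, 0, 0, 0, 0, 0, 0, 0, 0, 0, 0, 0, 0, 0, 0, 0, 0, 0, 0, 0, 0], "hand": 3, "newtons": 20}}

```text
time_s: 8.72
ee_pos: [464.2, -74.0, 61.9]
ee_rot: [179.9, 0.0, 90.0]
force: [0.1, -1.2, -0.0]
gripper_width: 60.8
gripper_force: 0.0
```

Emit:
{"api": "step_arm", "payload": {"plan": [0, 0, 0, 0, 0, 0, 0, 0, 0, 0, 0, 0, 0, 0, 0, 0, 0, 0, 0, 0, 0, 0, 0, 0]}}

```text
time_s: 9.05
ee_pos: [463.2, -73.8, 61.1]
ee_rot: [-180.0, -0.0, 90.0]
force: [-1.3, -0.3, 3.2]
gripper_width: 40.1
gripper_force: 19.9
```

Emit:
{"api": "step_arm", "payload": {"plan": [0, 0, -1, 0, 0, 0, 0, 0, -1.8, 0, 0, 0, 0.4, 1.5, -1.2, 0, 0, 0, 0.6, 2.5, 0, 0, 0, 0, 0.7, 2.8, 0, 0, 0, 0]}}

```text
time_s: 9.47
ee_pos: [531.9, -56.9, 101.9]
ee_rot: [179.9, 0.0, 90.0]
force: [-0.0, 0.2, 0.1]
gripper_width: 39.9
gripper_force: 19.9
```

Emit:
{"api": "step_arm", "payload": {"plan": [0.7, 2.8, 0, 0, 0, 0, 0.7, 2.8, 0, 0, 0, 0, 0.6, 2.5, 0, 0, 0, 0, 0.5, 2, 0, 0, 0, 0, 0.2, 0.9, 0, 0, 0, 0]}}

```text
time_s: 9.88
ee_pos: [644.0, -29.1, 100.3]
ee_rot: [179.9, -0.0, 90.0]
force: [-0.0, 1.0, -0.1]
gripper_width: 39.7
gripper_force: 19.9
```

Emit:
{"api": "step_arm", "payload": {"plan": [0, 0, 0, 0, 0, 0, 0, 0, 0, 0, 0, 0, 0, 0, 0, 0, 0, 0]}}

```text
time_s: 10.13
ee_pos: [639.8, -30.2, 100.6]
ee_rot: [-179.9, -0.0, 90.0]
force: [-0.3, 0.5, -0.3]
gripper_width: 40.1
gripper_force: 19.9
```

Emit:
{"api": "step_arm", "payload": {"plan": [0, 0.15, 1.3, 0, 0, 0, 0, 0, 0.8, 0, 0, 0, 0, 0, 0.3, 0, 0, 0, 0, 0, 0, 0, 0, 0, 0, 0, 0, 0, 0, 0]}}

```text
time_s: 10.55
ee_pos: [642.5, -30.0, 77.0]
ee_rot: [-180.0, -0.0, 90.0]
force: [0.3, -0.2, -0.0]
gripper_width: 40.1
gripper_force: 19.9
```

```bash
python3 - <<'E'
from h import *
f=viewer.grab_frame("side"); cv2.imwrite("pics/s3.png",cv2.resize(f["img"][130:330,220:420,::-1],None,fx=2.8,fy=2.8))
s=sensors.state();print(s["ee_pos"],s["force"])
E
```

```text
[642.89495462 -30.01357677  77.33606451] [-0.13996552  0.21833673 -1.16892429]
```

View pics/s3.png

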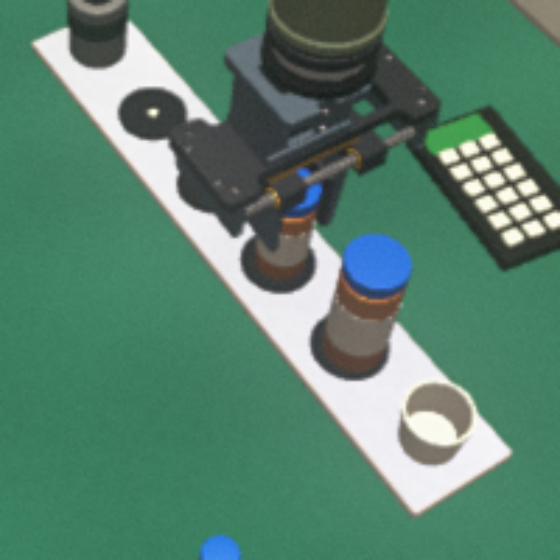

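b4 stands upright on its pad and b3 is just above its own (280,260 in the crop). Lower b3 a touch and release.

Emit:
{"api": "step_arm", "payload": {"plan": [0, 0, 0.15, 0, 0, 0, 0, 0, 0.08, 0, 0, 0, 0, 0, 0, 0, 0, 0]}}

```text
time_s: 10.85
ee_pos: [643.0, -29.9, 75.0]
ee_rot: [180.0, -0.0, 90.0]
force: [-0.2, -0.7, 0.9]
gripper_width: 40.1
gripper_force: 19.9
```

Emit:
{"api": "step_arm", "payload": {"plan": [0, -0.1, 0.05, 0, 0, 0, 0, 0, 0, 0, 0, 0]}}

```text
time_s: 11.02
ee_pos: [642.8, -29.9, 74.9]
ee_rot: [179.9, 0.0, 90.0]
force: [1.3, -0.5, 3.3]
gripper_width: 39.7
gripper_force: 19.9
```

Emit:
{"api": "step_arm", "payload": {"plan": [0, 0, 0, 0, 0, 0, 0, 0, 0, 0, 0, 0, 0, 0, 0, 0, 0, 0, 0, 0, 0, 0, 0, 0, 0, 0, 0, 0, 0, 0], "hand": 7.5}}

```text
time_s: 11.43
ee_pos: [641.8, -29.9, 73.9]
ee_rot: [-180.0, -0.0, 90.0]
force: [0.7, -0.1, 0.5]
gripper_width: 70.1
gripper_force: 0.0
```

Emit:
{"api": "step_arm", "payload": {"plan": [0, 0, -1.5, 0, 0, 0, 0, 0, -3, 0, 0, 0, 0, 0, -3, 0, 0, 0, 0, 0, -1.5, 0, 0, 0, 0, 0, 0, 0, 0, 0]}}

```text
time_s: 11.85
ee_pos: [644.3, -30.0, 168.6]
ee_rot: [179.5, 0.0, 90.0]
force: [0.7, 1.0, -0.2]
gripper_width: 75.6
gripper_force: 0.0
```

Emit:
{"api": "step_arm", "payload": {"plan": [2.8, -2.3, 0, 0, 0, 0, 2.8, -2.3, 0, 0, 0, 0, 2.8, -2.3, 0, 0, 0, 0, 2.8, -2.3, 0, 0, 0, 0, 2.8, -2.3, 0, 0, 0, 0], "hand": 9.1}}

```text
time_s: 12.27
ee_pos: [524.9, 110.9, 162.7]
ee_rot: [-179.9, 0.0, 90.0]
force: [0.5, 0.6, -0.0]
gripper_width: 91.1
gripper_force: 0.0
```

Emit:
{"api": "step_arm", "payload": {"plan": [2.8, -2.3, 0, 0, 0, 0, 2.8, -2.3, 0, 0, 0, 0, 3, -2.2, 0, 0, 0, 0, 0, 0, 0, 0, 0, 0, 0, 0, 0, 0, 0, 0]}}

```text
time_s: 12.68
ee_pos: [457.4, 197.0, 163.2]
ee_rot: [-179.9, 0.0, 90.2]
force: [0.8, -0.3, 0.5]
gripper_width: 90.8
gripper_force: 0.0
```

Emit:
{"api": "step_arm", "payload": {"plan": [-0.1, 0.1, 3, 0, 0, 0, 0, 0, 3.5, 0, 0, 0, 0, 0, 3.2, 0, 0, 0, 0, 0, 1.8, 0, 0, 0, 0, 0, 0, 0, 0, 0]}}

```text
time_s: 13.1
ee_pos: [457.6, 192.6, 44.9]
ee_rot: [-179.5, 0.2, 89.9]
force: [-0.2, 0.5, -0.1]
gripper_width: 90.9
gripper_force: 0.0
```

Emit:
{"api": "step_arm", "payload": {"plan": [0, 0, 0, 0, 0, 0, 0, 0, 0, 0, 0, 0, 0, 0, 0, 0, 0, 0, 0, 0, 0, 0, 0, 0, 0, 0, 0, 0, 0, 0], "hand": 2.2, "newtons": 18}}

```text
time_s: 13.52
ee_pos: [460.8, 195.3, 50.3]
ee_rot: [179.9, -0.1, 90.0]
force: [0.3, 0.7, 0.3]
gripper_width: 60.5
gripper_force: 0.0
```

Emit:
{"api": "step_arm", "payload": {"plan": [0, 0, 0, 0, 0, 0, 0, 0, 0, 0, 0, 0, 0, 0, 0, 0, 0, 0, 0, 0, 0, 0, 0, 0, 0, 0, 0, 0, 0, 0]}}

```text
time_s: 13.93
ee_pos: [459.8, 195.1, 49.2]
ee_rot: [-180.0, -0.0, 90.0]
force: [-0.6, -0.9, 1.4]
gripper_width: 32.8
gripper_force: 18.0
```

Emit:
{"api": "step_arm", "payload": {"plan": [0, 0, -1, 0, 0, 0, 0, 0, -1.8, 0, 0, 0, -1, 1.3, -1.2, 0, 0, 0, -1.9, 2.5, 0, 0, 0, 0, -2, 2.7, 0, 0, 0, 0]}}

```text
time_s: 14.35
ee_pos: [525.6, 146.3, 90.9]
ee_rot: [179.9, -0.0, 90.1]
force: [0.3, 1.9, -1.2]
gripper_width: 32.5
gripper_force: 18.0
```

Emit:
{"api": "step_arm", "payload": {"plan": [-2, 2.7, 0, 0, 0, 0, -2, 2.7, 0, 0, 0, 0, -2, 2.7, 0, 0, 0, 0, -1.6, 2.2, 0, 0, 0, 0, -1, 1.2, 0, 0, 0, 0]}}

```text
time_s: 14.77
ee_pos: [642.7, 58.0, 89.6]
ee_rot: [179.9, 0.0, 89.9]
force: [0.2, 0.2, -0.7]
gripper_width: 32.7
gripper_force: 18.0
```

Emit:
{"api": "step_arm", "payload": {"plan": [0, 0, 0, 0, 0, 0, 0, 0, 0, 0, 0, 0, 0, 0, 0, 0, 0, 0]}}

```text
time_s: 15.02
ee_pos: [638.9, 60.6, 89.1]
ee_rot: [-179.9, -0.0, 90.0]
force: [0.2, 0.2, -1.2]
gripper_width: 32.9
gripper_force: 18.0
```

Emit:
{"api": "step_arm", "payload": {"plan": [0, 0, 1.3, 0, 0, 0, 0, 0, 0.8, 0, 0, 0, 0, 0, 0.3, 0, 0, 0, 0, 0, 0.15, 0, 0, 0, 0, 0, 0, 0, 0, 0]}}

```text
time_s: 15.43
ee_pos: [639.4, 60.6, 63.7]
ee_rot: [-180.0, -0.0, 90.0]
force: [0.5, -0.3, -0.7]
gripper_width: 32.9
gripper_force: 18.0
```

Emit:
{"api": "step_arm", "payload": {"plan": [0, -0.1, 0.1, 0, 0, 0, 0, 0, 0, 0, 0, 0, 0, 0, 0, 0, 0, 0]}}

```text
time_s: 15.68
ee_pos: [639.6, 60.3, 63.3]
ee_rot: [179.9, -0.0, 90.0]
force: [0.0, 1.5, 1.3]
gripper_width: 33.0
gripper_force: 18.0
```

Contact. Release, rise, and head for b1.

Emit:
{"api": "step_arm", "payload": {"plan": [0, 0, 0, 0, 0, 0, 0, 0, 0, 0, 0, 0, 0, 0, 0, 0, 0, 0, 0, 0, 0, 0, 0, 0, 0, 0, 0, 0, 0, 0], "hand": 7}}

```text
time_s: 16.1
ee_pos: [638.9, 60.0, 62.6]
ee_rot: [-180.0, -0.0, 90.0]
force: [0.8, -0.5, -0.6]
gripper_width: 63.7
gripper_force: 0.0
```

Emit:
{"api": "step_arm", "payload": {"plan": [0, 0, -1.5, 0, 0, 0, 0, 0, -3, 0, 0, 0, 0, 0, -3, 0, 0, 0, 0, 0, -2, 0, 0, 0, 0, 0, 0, 0, 0, 0]}}

```text
time_s: 16.52
ee_pos: [641.8, 60.3, 163.0]
ee_rot: [179.4, -0.0, 90.0]
force: [0.9, -0.4, -0.0]
gripper_width: 70.0
gripper_force: 0.0
```

Emit:
{"api": "step_arm", "payload": {"plan": [0, -3.5, 0, 0, 0, 0, -0.8, -3.6, 0, 0, 0, 0, -2, -3.3, 0, 0, 0, 0, -3, -2.5, 0, 0, 0, 0, -3, -2.5, 0, 0, 0, 0], "hand": 9.1}}

```text
time_s: 16.93
ee_pos: [482.6, -28.1, 156.8]
ee_rot: [-179.9, -0.0, 90.1]
force: [1.6, 0.0, 0.0]
gripper_width: 90.9
gripper_force: 0.0
```

Emit:
{"api": "step_arm", "payload": {"plan": [-3.2, -1.3, 0, 0, 0, 0, -3.5, -0.6, 0, 0, 0, 0, -3.5, 0, 0, 0, 0, 0, -3.5, 0, 0, 0, 0, 0, -3, 0, 0, 0, 0, 0]}}

```text
time_s: 17.35
ee_pos: [465.1, -196.8, 157.1]
ee_rot: [-180.0, -0.0, 90.0]
force: [1.2, -0.1, 0.4]
gripper_width: 91.1
gripper_force: 0.0
```

Emit:
{"api": "step_arm", "payload": {"plan": [0, 0, 0, 0, 0, 0, 0, 0, 0, 0, 0, 0]}}

```text
time_s: 17.52
ee_pos: [465.3, -195.9, 156.8]
ee_rot: [-179.9, -0.1, 89.8]
force: [0.0, 0.5, -1.1]
gripper_width: 90.9
gripper_force: 0.0
```

Emit:
{"api": "step_arm", "payload": {"plan": [-1.5, -0.4, 2, 0, 0, 0, -1, -0.2, 3.2, 0, 0, 0, 0, 0, 3.4, 0, 0, 0, 0, 0, 2.6, 0, 0, 0, 0, 0, 1.2, 0, 0, 0]}}

```text
time_s: 17.93
ee_pos: [457.4, -217.4, 30.1]
ee_rot: [-179.6, -0.2, 90.1]
force: [1.0, 0.4, -0.2]
gripper_width: 90.7
gripper_force: 0.0
```

Emit:
{"api": "step_arm", "payload": {"plan": [0, 0, 0, 0, 0, 0, 0, 0, 0, 0, 0, 0, 0, 0, 0, 0, 0, 0]}}

```text
time_s: 18.18
ee_pos: [460.8, -219.5, 34.4]
ee_rot: [179.9, 0.0, 90.1]
force: [-0.2, -0.6, 0.4]
gripper_width: 91.1
gripper_force: 0.0
```

```bash
python3 - <<'E'
from h import *
f=viewer.grab_frame("side"); cv2.imwrite("pics/s4.png",cv2.resize(f["img"][110:384,150:430,::-1],None,fx=2.1,fy=2.1))
s=sensors.state();print(s["ee_pos"],s["force"])
E
```

```text
[ 460.94580039 -219.74285674   34.78382706] [0.38296709 0.42517666 0.74077923]
```

View pics/s4.png

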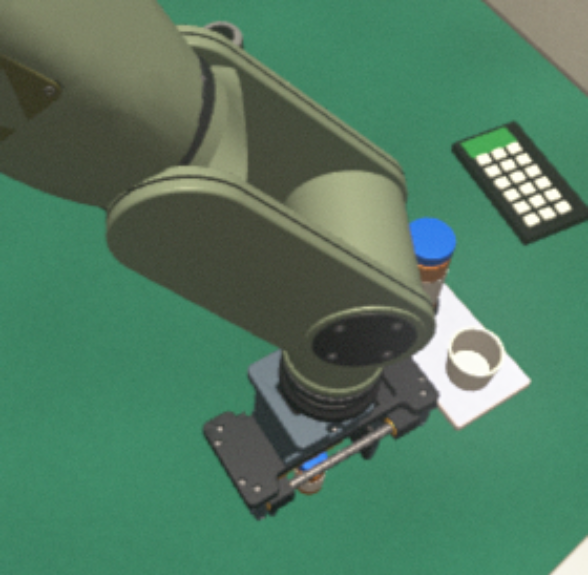

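b1 (313,470 in the crop) is between the jaws. Close.

Emit:
{"api": "step_arm", "payload": {"plan": [0, 0, 0, 0, 0, 0, 0, 0, 0, 0, 0, 0, 0, 0, 0, 0, 0, 0, 0, 0, 0, 0, 0, 0, 0, 0, 0, 0, 0, 0], "hand": 1.5, "newtons": 15}}

```text
time_s: 18.65
ee_pos: [460.0, -220.0, 33.9]
ee_rot: [180.0, 0.0, 90.0]
force: [0.4, 0.3, -0.1]
gripper_width: 60.4
gripper_force: 0.0
```

Emit:
{"api": "step_arm", "payload": {"plan": [0, 0, 0, 0, 0, 0, 0, 0, 0, 0, 0, 0, 0, 0, 0, 0, 0, 0, 0, 0, 0, 0, 0, 0, 0, 0, 0, 0, 0, 0]}}

```text
time_s: 19.07
ee_pos: [459.9, -219.9, 33.6]
ee_rot: [-180.0, -0.0, 90.0]
force: [-0.2, 0.4, -1.1]
gripper_width: 27.0
gripper_force: 0.1
```

Emit:
{"api": "step_arm", "payload": {"plan": [0, 0, -1, 0, 0, 0, 0, 0, -2, 0, 0, 0, 1, 0, -2, 0, 0, 0, 2.5, 0, 0, 0, 0, 0, 3, 0, 0, 0, 0, 0]}}

```text
time_s: 19.48
ee_pos: [461.4, -155.7, 85.7]
ee_rot: [179.7, 0.1, 89.8]
force: [0.3, 0.2, 0.2]
gripper_width: 25.8
gripper_force: 15.0
```

Emit:
{"api": "step_arm", "payload": {"plan": [3, 0, 0, 0, 0, 0, 3, 0, 0, 0, 0, 0, 3, 0, 0, 0, 0, 0, 3, 0, 0, 0, 0, 0, 3, 0, 0, 0, 0, 0]}}

```text
time_s: 19.9
ee_pos: [459.9, -3.5, 84.4]
ee_rot: [179.9, -0.0, 90.0]
force: [1.0, 0.4, -0.7]
gripper_width: 25.6
gripper_force: 15.0
```

Emit:
{"api": "step_arm", "payload": {"plan": [3, 0, 0, 0, 0, 0, 3, 0, 0, 0, 0, 0, 3, 0.7, 0, 0, 0, 0, 2.5, 1.5, 0, 0, 0, 0, 2, 2.2, 0, 0, 0, 0]}}

```text
time_s: 20.32
ee_pos: [502.8, 132.1, 84.4]
ee_rot: [-179.9, -0.0, 90.1]
force: [0.4, 0.1, -1.0]
gripper_width: 25.6
gripper_force: 15.0
```

Emit:
{"api": "step_arm", "payload": {"plan": [1.5, 2.6, 0, 0, 0, 0, 0.5, 3, 0, 0, 0, 0, 0, 3, 0, 0, 0, 0, 0, 2.7, 0, 0, 0, 0, 0, 2, 0, 0, 0, 0]}}

```text
time_s: 20.73
ee_pos: [639.4, 150.5, 84.4]
ee_rot: [179.9, -0.0, 90.0]
force: [0.7, 1.0, -0.6]
gripper_width: 25.6
gripper_force: 15.0
```

Emit:
{"api": "step_arm", "payload": {"plan": [0, 0, 0, 0, 0, 0, 0, 0, 0, 0, 0, 0, 0, 0, 0, 0, 0, 0]}}

```text
time_s: 20.98
ee_pos: [635.7, 149.9, 83.6]
ee_rot: [-179.9, 0.0, 90.0]
force: [-0.2, 0.1, -0.2]
gripper_width: 25.5
gripper_force: 15.0
```

Emit:
{"api": "step_arm", "payload": {"plan": [0, 0.1, 1.5, 0, 0, 0, 0, 0, 1.2, 0, 0, 0, 0, 0, 0.5, 0, 0, 0, 0, 0, 0.2, 0, 0, 0, 0, 0, 0, 0, 0, 0]}}

```text
time_s: 21.4
ee_pos: [637.1, 150.0, 49.1]
ee_rot: [-179.9, 0.0, 90.0]
force: [-1.0, -0.5, -0.9]
gripper_width: 25.9
gripper_force: 15.0
```

```bash
python3 - <<'E'
from h import *
f=viewer.grab_frame("side"); cv2.imwrite("pics/s5.png",cv2.resize(f["img"][100:300,210:410,::-1],None,fx=2.8,fy=2.8))
s=sensors.state();print(s["ee_pos"],s["force"])
E
```

```text
[637.66861303 150.1117807   49.69061995] [-0.14078199 -1.4449461   0.27905212]
```

View pics/s5.png

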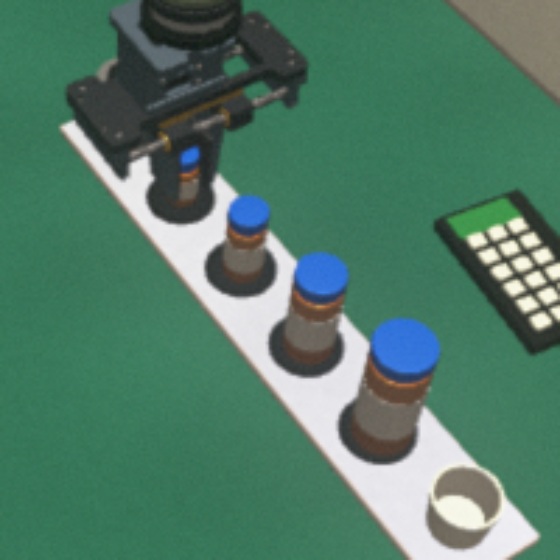

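b2, b3 and b4 stand centred and upright. b1 is over the scanner-end pad (185,185 in the crop). Lower to contact.

Emit:
{"api": "step_arm", "payload": {"plan": [0, 0, 0.15, 0, 0, 0, 0, 0, 0, 0, 0, 0, 0, 0, 0, 0, 0, 0]}}

```text
time_s: 21.7
ee_pos: [638.2, 150.1, 48.5]
ee_rot: [180.0, -0.0, 90.0]
force: [-0.2, -0.2, 0.5]
gripper_width: 25.7
gripper_force: 15.0
```

Emit:
{"api": "step_arm", "payload": {"plan": [0, 0, 0.08, 0, 0, 0, 0, 0, 0, 0, 0, 0]}}

```text
time_s: 21.87
ee_pos: [638.3, 150.2, 47.9]
ee_rot: [179.9, -0.0, 90.0]
force: [0.7, 0.2, 1.3]
gripper_width: 25.4
gripper_force: 15.0
```

Emit:
{"api": "step_arm", "payload": {"plan": [0, -0.1, 0.03, 0, 0, 0, 0, 0, 0, 0, 0, 0]}}

```text
time_s: 22.03
ee_pos: [638.1, 150.2, 47.8]
ee_rot: [179.8, -0.0, 90.0]
force: [1.0, -0.9, 3.7]
gripper_width: 25.6
gripper_force: 15.0
```

Emit:
{"api": "step_arm", "payload": {"plan": [0, 0, 0, 0, 0, 0, 0, 0, 0, 0, 0, 0, 0, 0, 0, 0, 0, 0, 0, 0, 0, 0, 0, 0, 0, 0, 0, 0, 0, 0], "hand": 6.5}}

```text
time_s: 22.45
ee_pos: [636.6, 150.1, 46.7]
ee_rot: [-180.0, 0.0, 90.0]
force: [-0.3, -0.8, -0.2]
gripper_width: 56.2
gripper_force: 0.0
```

Emit:
{"api": "step_arm", "payload": {"plan": [0, 0, -1.5, 0, 0, 0, 0, 0, -3, 0, 0, 0, 0, 0, -3, 0, 0, 0, 0, 0, -3, 0, 0, 0, 0, 0, -3, 0, 0, 0]}}

```text
time_s: 22.87
ee_pos: [636.6, 150.0, 183.2]
ee_rot: [-180.0, 0.0, 90.0]
force: [0.8, 1.1, -0.7]
gripper_width: 64.8
gripper_force: 0.0
```

Emit:
{"api": "step_arm", "payload": {"plan": [0, -3.5, 0, 0, 0, 0, 0, -3.5, 0, 0, 0, 0, 0, -3.5, 0, 0, 0, 0, 0, -3.5, 0, 0, 0, 0, 0, -3.5, 0, 0, 0, 0]}}

```text
time_s: 23.28
ee_pos: [460.0, 149.9, 181.9]
ee_rot: [-180.0, -0.0, 90.0]
force: [-1.0, 0.4, 0.2]
gripper_width: 65.3
gripper_force: 0.0
```

Emit:
{"api": "step_arm", "payload": {"plan": [2, -2, 0, 0, 0, 0, 2, -2, 0, 0, 0, 0, 2, -2, 0, 0, 0, 0, 0, 0, 0, 0, 0, 0, 0, 0, 0, 0, 0, 0]}}

```text
time_s: 23.7
ee_pos: [401.3, 210.6, 182.2]
ee_rot: [180.0, 0.0, 90.2]
force: [0.1, -0.9, -0.4]
gripper_width: 64.8
gripper_force: 0.0
```

```bash
python3 - <<'E'
from h import *
f=viewer.grab_frame("top"); cv2.imwrite("pics/t6.png",cv2.resize(f["img"][100:250,170:420,::-1],None,fx=3.2,fy=3.2))
H=[(1,69),(2,87),(3,105),(4,124)]
for n in("top","side"):
    f=viewer.grab_frame(n); im=f["img"]
    big=cv2.resize(im,None,fx=4,fy=4,interpolation=cv2.INTER_CUBIC)
    m=cv2.inRange(cv2.cvtColor(big,cv2.COLOR_RGB2HSV),(100,140,120),(125,255,255))
    cs=[c for c in cv2.findContours(m,cv2.RETR_EXTERNAL,cv2.CHAIN_APPROX_NONE)[0] if cv2.contourArea(c)>300]
    cs=sorted(cs,key=lambda c:c[:,0,0].mean() if n=="top" else c[:,0,1].mean())
    for c,(i,h) in zip(cs,H):
        x,y,w,hh=cv2.boundingRect(c); uv=((x+w/2)/4-.375,(y+hh/2)/4-.375)
        print(n,i,np.round(ray(f,uv,h-(4 if n=="top" else 8)),1)[:2])
E
```

```text
top 1 [638.7 151. ]
top 2 [637.5  60.1]
top 3 [640.  -27.4]
top 4 [ 645.3 -118.9]
side 1 [643.2 149.9]
side 2 [644.3  59.6]
side 3 [647.5 -29.7]
side 4 [ 650.  -121.4]
```

View pics/t6.png

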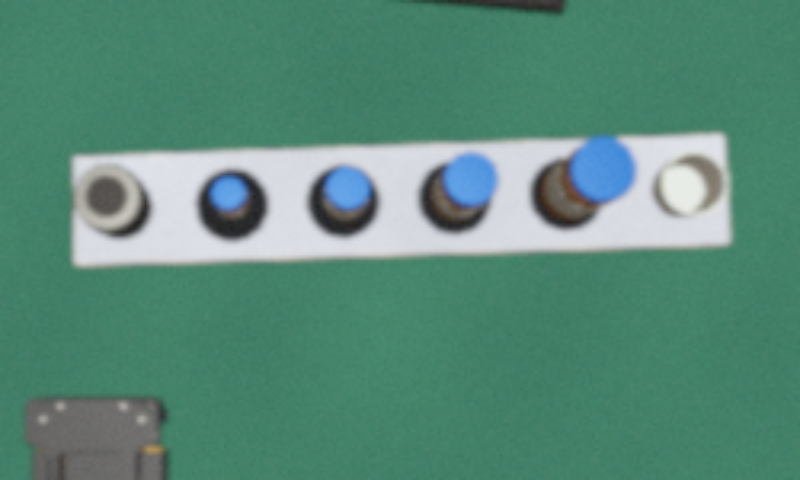

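All four caps, small to large, run from the scanner (110,195) to the cup (690,185). They measure within a few mm of the pad centres, and the arm is clear.

```bash
python3 -c "from h import *; print(env.job_done())"
```

```text
the job is handed in; nothing more can be done
None
```

The four bottles stand upright on their pads in order of size, smallest by the scanner and largest by the cup, each measured within about 7 mm of its pad centre (14 mm allowed); the slide box was never approached, and the job was handed in at about 24 s, with no verdict returned.

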